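# Close the sample mill and give it one pulse

## Task

Set the blue lid down (do not drop it) fully home on the steel chamber of the sample mill, and let go of it. Only then run the mill: twist the red spring-return knob clockwise until you feel its stop, hold it lightly against the stop for a good second without forcing it, and let the knob go back to its off position. Leave the jar, the bottle and the beaker where they stand.

Things in the scene. Friction and masses are not known exactly. Their poses are not given: they have to be found in the camera images.
- mill: White housing of a bench sample mill, fixed: 150 x 170 mm, 95 mm high, with a round steel chamber on it (outer diameter 104 mm, bore 94 mm, 34 mm deep, rim 135 mm above the bench). Origin on the bench; x points away from the console, z up; the chamber's axis is at x = +50 mm. The console faces roughly to the robot's left.
- console: Grey control console on the mill's front, fixed; origin and axes as the mill. Its 170 mm wide face slopes 30 degrees from level, looking up and to -x: from x = -145 mm (25 mm high) to x = -25 mm (94 mm high). The knob sits in its middle, axis square to the face. A hidden rubber-buffered stop for the knob is inside.
- knob_grip (a point): On the red knob's axis, 38 mm out from the face: where to grip. z = knob axis, out of the face (30 degrees off vertical); x along the grip bar, y across it, turning with the knob. Bar: 62 mm (x) by 18 mm (y), flat flanks 11 to 55 mm above the face, over a round skirt (68 mm diameter, top 11 mm above the face).
- knob (a joint): Turn of the red knob, rad: 0 = off (bar along the slope), growing clockwise seen facing it. Return spring: about 0.07 N m at 0, plus 0.12 N m per rad. The stop lies anywhere from 0.7 to 1.3 rad, unmarked, new each time: feel for it. There the torque climbs steeply, some 0.05 N m per 0.01 rad; over 0.6 N m above the spring's torque is forcing it.
- cam: Small steel cam on the knob's shaft, inside the console, out of sight and reach. It turns with the knob and meets the hidden stop, nothing else. Its pose tells nothing that the knob's does not. Origin and axes as the mill's when the knob is off.
- chamber_rim (a point): Centre of the chamber's mouth, at the height of its rim (135 mm above the bench). Axes as the mill.
- lid: Loose blue lid, about 0.25 kg, right way up on the bench: 116 mm disc, 8 mm thick, over a tapered plug (88 mm diameter, 82 mm at the foot, 14 mm deep; 3 mm play all round in the bore). Origin: centre of the plug's underside, z up. Home, the disc lies on the chamber's rim, the origin 14 mm below it; any way round will do.
- lid_grip (a point): Middle of the black grip bar on the lid, on the lid's axis, 44 mm above the lid's origin; axes as the lid. The bar is 70 mm long (x), 18 mm across (y), and stands from 22 mm (the disc's top) to 56 mm above the lid's origin.
- jar: Loose amber jar with black cap, 68 mm diameter, 95 mm high; bystander. Origin at the centre of its underside.
- flask_bottle: Loose clear bottle with blue cap, 72 mm diameter, 150 mm high; bystander. Origin at the centre of its underside.
- beaker: Loose glass beaker, 72 mm across the rim, 90 mm high; bystander. Origin at the centre of its underside.
Things that resemble listed ones, but are neither listed nor needed, are in the scene too. Of the things like the lid, leave any that is brown, white or yellow; of the rest the larger one is meant.

How it is judged:
On the way, in this order (a step that is already met when the one before it is completed fails the run):
1. the lid is fully home on the chamber and let go (horizontal distance between lid_grip and chamber_rim below 0.006 m and z of lid in the frame of mill between 0.115 and 0.125 m and angle between lid's own z axis and vertical below 0.06 rad and linear speed of lid below 0.02 m/s and contact force between the fingers and lid below 0.1 N), for 0.2 s.
2. with the lid on, the knob is held against its stop (0.8 s) (horizontal distance between lid_grip and chamber_rim below 0.006 m and z of lid in the frame of mill between 0.115 and 0.125 m and angle between lid's own z axis and vertical below 0.06 rad and contact force between cam and mill above 0.8 N and value of joint knob above 0.6 rad), for 0.8 s.
At the end, for the whole second after the job is handed in: The lid sits fully home on the chamber (within 6 mm of its axis, within 5 mm of its seated height, tilted less than 0.06 rad) and at rest, the knob is back within 0.08 rad of off, and the bystanders are at rest (horizontal distance between lid_grip and chamber_rim below 0.006 m and z of lid in the frame of mill between 0.115 and 0.125 m and angle between lid's own z axis and vertical below 0.06 rad and linear speed of each of lid, jar, flask_bottle, beaker below 0.02 m/s and value of joint knob below 0.08 rad); the robot touches nothing.
It fails at once if the knob is twisted (over 0.25 rad) while the lid is not on (value of joint knob above 0.25 rad and not (horizontal distance between lid_grip and chamber_rim below 0.006 m and z of lid in the frame of mill between 0.115 and 0.125 m and angle between lid's own z axis and vertical below 0.06 rad)).
It fails at once if the knob is forced against its stop (over 30 N on the buffer, 20 mm from the axis) (contact force between cam and mill above 30 N).
It fails at once if the lid is dropped (falls free, over 0.4 m/s) (linear speed of lid above 0.4 m/s and contact force between the fingers and lid below 0.1 N).
It fails at once if the jar, the bottle or the beaker is shifted over 25 mm or tipped (distance of any of jar, flask_bottle, beaker from where it was at the start of the episode above 0.025 m or angle between any of jar, flask_bottle, beaker's own z axis and vertical above 0.3 rad).
It also fails if it takes over 70 s, if anything falls off the work surface, if the arm or the gripper's body presses on something with over 40 N, if the wrist force passes 120 N, or if a joint passes its speed limit or range.

## Robot

A 7-joint arm with a two-finger parallel gripper is mounted at the origin on the work surface. World frame = base frame: x ahead of the robot, y to its left, z up, the work surface at z = 0. Lengths are in m, angles in rad, forces in N, time in s.
With the tool pointing down it reaches from about 0.4 to 0.85 m from the base axis. Payload 4.4 kg.
Tool frame: the origin (TCP) lies at the very end of the fingers, on their centre line; the grasp point (between the pads) lies 19 mm behind it; z points along the fingers, y is the direction in which the jaws open and shut (so a half turn about z gives the same grasp; the last joint's range is limited). The gripper opens to 94 mm and grips with 3 to 60 N. Pads are 16 mm wide; open, the fingers measure 119 mm over their backs; the gripper's body (75 mm by 177 mm) begins 78 mm behind the grasp point.
Start: joints at [-1.397, 0.628, 0.038, 1.517, -0.027, 0.996, -0.02], TCP at [0.154, 0.631, 0.205] pointing down, gripper open.
Joint ranges: [-3.06, 3.06], [-0.37, 2.12], [-1.25, 1.32], [0.18, 2.47], [-1.1, 4.24], [0.23, 1.98], [-2.94, 2.94]. Speed limits (rad/s): [2.57, 2.57, 3.14, 3.14, 3.14, 3.14, 3.14].

## Interface

Orientations are given as [roll, pitch, yaw] about the fixed x, y, z axes, in that order (R = Rz(yaw) Ry(pitch) Rx(roll)).
In Python, from rig import read_state, imaging, env gives the robot as it stands.
- The arm moves only by the tool jog_arm, never from a script. Its argument "motion" is text: rows parted by semicolons, each of 6 numbers parted by spaces: the shift along the tool's x, y, z in m, then the turn, a rotation vector about the tool's x, y, z in rad. In form: dx dy dz wx wy wz; .... A call has exactly 8 rows; each row shifts and turns the commanded pose from where the row before left it, along the tool's axes as they then stand; what a row does not reach is not made up. A row lasts 1/10 s, in which the tool goes at most 50 mm and 8.59 degrees, less where a joint would pass 70% of its speed; a pose out of reach is approached as far as the arm can. A call is refused whole if a number of a shift passes 0.05 or a number of a turn 0.15, either way. A call with a gripper value outside its range is refused whole. "fingers" is the opening in per cent of the stroke, from 0 (shut) to 100 (fully open), set as the call begins (left out, the last holds). The fingers move at their own pace and stop on an object; "newtons" is the grip in N (left out, the last holds). Time passes only in rows, so rows that do not move let the fingers close, or fill a call up. It gives the time, the measured TCP pose, the force and the opening at its end, in the units of the state.
- read_state(): the state, without advancing time (a new reading comes with each control period).
- imaging.grab_frame(name): name is "scene" or "top"; returns (picture, depth): 480x640x3 uint8, red, green, blue; 480x640 float32, m along the optical axis (not along the pixel's ray), 0 where there is no reading.
- imaging.get_calibration(name): a dict with "fx", "fy", "cx", "cy" (pixels), "world_to_cam" (4x4, takes a point from world to camera coordinates). Camera axes: x right, y down, z forward; pixel columns grow to the right and rows downward; lengths in m; the calibration is good to about 2 mm. A picture is of the moment at which its call begins. get_calibration takes no time and is no camera call.
- env.job_done(): hands the job in, once; it reports no verdict.
Trained networks look in the newest picture that a camera, given by its name, has taken for a name from the list of things; names that differ only in an ending like _2 or _b are one class to them, and where a whole thing is asked for, a point or a joint stands for the part that bears it (a point fixed in the world has none). Each returns a list of dicts, best first, with "score" (0 to 1); they miss things now and then, are a little off and sometimes report something else, mostly with a low value. They report only what shows in the picture. A call takes as long as a camera call. They do not tell look-alikes from the thing itself.
- imaging.trace(camera, query): "mask" (480x640 bool, what is visible of it) and "centre" ([column, row] in pixels, amid what is visible of it).
- imaging.spot_point(camera, query): "centre" ([column, row] in pixels: a listed point, or the origin of a listed thing).
The state is a dict: "t": time; "joint_positions": joint angles; "joint_vel": joint speeds; "tau": joint torques, N m; "ee_pos": TCP position; "eef_rot": TCP orientation; "wrist_force": force on the tool from outside, world axes, zero at the start; "moment": the same for the moment, N m; "gripper_width": finger opening in m.
Only numpy, scipy, OpenCV 4.12 (cv2) and the standard library are available. Lean on these libraries where they do the work, as an engineer would, in place of code of your own. Each camera call takes 0.05 s, during which the arm holds its last target. There are 200 camera calls.

## Working session

There is one attempt and no reset: what is moved stays moved. The work goes in short steps, Python scripts to look and compute and a tool call to move; the robot and the scene stay as the last step left them, time stands still between calls to the robot, and variables do not carry over. Pictures are saved under pics/ and viewed, about 8 in all and at most 12, crops included, and the job is handed in when it is done.

Besides the shell and the picture viewer there is one more tool, called after ">>>" in YAML: its name, and indented under it one key for each argument. jog_arm: Moves the arm, as the interface text tells. Its arguments: {"type":"object","properties":{"motion":{"type":"string"},"fingers":{"type":"number"},"newtons":{"type":"number"}},"required":["motion"]}

```bash
mkdir -p pics; ls; cat > h.py <<'E'
import numpy as np, cv2
from rig import read_state, imaging, env
from scipy.spatial.transform import Rotation as R
def cloud(name, d):
    c=imaging.get_calibration(name); v,u=np.mgrid[0:480,0:640]
    P=np.stack([(u-c["cx"])/c["fx"]*d,(v-c["cy"])/c["fy"]*d,d],-1)
    T=np.linalg.inv(np.array(c["world_to_cam"])); W=P@T[:3,:3].T+T[:3,3]
    W[d==0]=np.nan; return W
def ray(name,px):
    c=imaging.get_calibration(name); T=np.linalg.inv(np.array(c["world_to_cam"]))
    return T[:3,3], T[:3,:3]@np.array([(px[0]-c["cx"])/c["fx"],(px[1]-c["cy"])/c["fy"],1])
def at_z(name,px,z):
    o,r=ray(name,px); return o+r*(z-o[2])/r[2]
E
cat > a.py <<'E'
from h import *
ims=[]
for n in ("scene","top"):
    p,d=imaging.grab_frame(n); W=cloud(n,d); np.savez(n+".npz",p=p,d=d,W=W)
    cv2.imwrite(f"pics/{n}1.png",p[:,:,::-1])
    for q in ("lid","lid_grip","knob_grip","chamber_rim","mill","jar","flask_bottle","beaker"):
        for r in imaging.spot_point(n,q)[:3]:
            u,v=map(int,np.round(r["centre"])); 
            print(n,q,round(r["score"],2),u,v,np.round(W[min(v,479),min(u,639)],3))
print(read_state())
E
python3 a.py
```

```text
pics
scene lid 0.84 350 227 [0.378 0.119 0.029]
scene lid 0.78 490 256 [0.389 0.493 0.023]
scene lid 0.77 422 277 [0.521 0.329 0.059]
scene lid_grip 0.93 428 271 [0.495 0.341 0.052]
scene lid_grip 0.92 493 241 [0.353 0.495 0.041]
scene lid_grip 0.83 496 294 [0.531 0.506 0.059]
scene knob_grip 0.81 339 266 [0.569 0.131 0.108]
scene chamber_rim 0.68 276 246 [ 0.536 -0.036  0.098]
scene mill 0.85 301 287 [0.638 0.056 0.093]
scene flask_bottle 0.93 413 335 [0.679 0.329 0.047]
scene beaker 0.85 169 286 [ 0.676 -0.274  0.044]
top lid 0.95 131 233 [0.51  0.502 0.021]
top lid 0.76 209 242 [0.489 0.323 0.022]
top lid 0.74 129 300 [0.358 0.492 0.031]
top lid_grip 0.9 225 313 [0.33 0.28 0.03]
top lid_grip 0.88 126 228 [0.514 0.5   0.057]
top lid_grip 0.74 199 241 [0.485 0.339 0.052]
top knob_grip 0.55 296 204 [0.553 0.124 0.114]
top chamber_rim 0.73 367 191 [ 0.586 -0.028  0.1  ]
top mill 0.67 340 211 [0.542 0.03  0.098]
top jar 0.67 206 244 [0.482 0.328 0.033]
top jar 0.64 512 249 [ 0.464 -0.34   0.073]
top flask_bottle 0.6 215 181 [0.612 0.302 0.089]
top beaker 0.58 477 176 [ 0.63  -0.277  0.07 ]
{'t': 0.9, 'joint_positions': array([-1.39681781,  0.62836601,  0.03849445,  1.51741368, -0.02698943,
        0.99627911, -0.02000126]), 'joint_vel': array([-0.00020354, -0.00032471, -0.00100039,  0.00097301,  0.00081987,
       -0.00017271, -0.00063995]), 'tau': array([-9.95935989e-05, -5.49579585e+01,  1.14265926e+00, -1.86953330e+01,
       -5.24290418e-02,  1.54363050e-02,  4.01970817e-05]), 'ee_pos': array([0.15434384, 0.6314283 , 0.20549598]), 'eef_rot': array([ 3.14154136e+00, -3.30983089e-05,  2.90179780e+00]), 'wrist_force': array([-0.43792755,  0.51916218,  0.24638702]), 'moment': array([-0.02909055, -0.00366675,  0.0376525 ]), 'gripper_width': 0.09385469653255822}
```

View pics/top1.png

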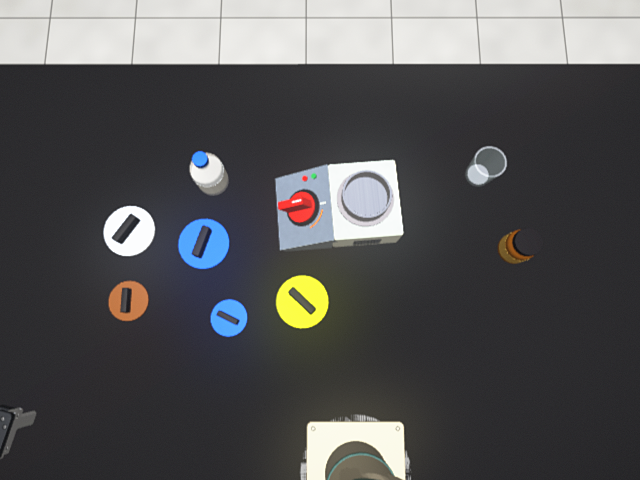

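View pics/scene1.png

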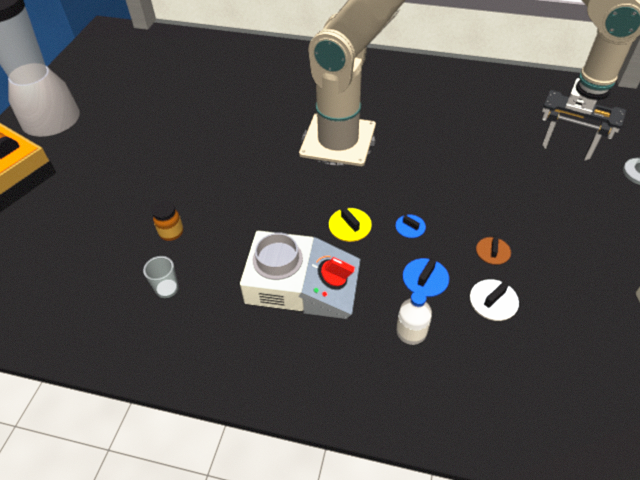

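The top view shows the larger blue lid at (203,243), with the bottle near it at (210,175). Things it could be taken for are the small blue lid (229,318), yellow (302,301), white (129,231) and brown (128,300). I choose the one at (203,243): blue, and the larger of the two. Next I measure it and crop it to confirm.

```bash
cat > b.py <<'E'
from h import *
from scipy.optimize import least_squares
def circ(P,r0=None):
    f=lambda p:np.hypot(P[:,0]-p[0],P[:,1]-p[1])-p[2]
    s=least_squares(f,[*P[:,:2].mean(0),.05],loss="soft_l1",f_scale=.002); return np.round(s.x,4)
def rectm(P,tag):
    (c,s,a)=cv2.minAreaRect((P[:,:2]*1000).astype(np.float32)); print(tag,np.round(c,1),np.round(s,1),round(a,1),len(P))
def pix_at_z(n,m,z):
    v,u=np.nonzero(m); return np.array([at_z(n,(a,b),z) for a,b in zip(u,v)])
for n in ("top","scene"):
    z=np.load(n+".npz"); p=z["p"].astype(int); W=z["W"]; r,g,b=p[...,0],p[...,1],p[...,2]
    near=lambda c,R:np.hypot(W[...,0]-c[0],W[...,1]-c[1])<R
    L=near((.49,.325),.075)
    blue=L&(b>150)&(r<100)&(W[...,2]<.035)
    cs,_=cv2.findContours(blue.astype(np.uint8),0,1); c=max(cs,key=cv2.contourArea)[:,0]
    C=np.array([at_z(n,q,.022) for q in c]); print(n,"disc",circ(C),"blue z",np.round(np.nanmedian(W[blue][:,2]),4))
    hull=cv2.convexHull(c); m=np.zeros((480,640),np.uint8); cv2.fillConvexPoly(m,hull,1)
    bar=(p.max(-1)<70)&(W[...,2]>.045)&(W[...,2]<.065)&L
    if bar.sum()>8: rectm(W[bar],"bar top"); print(np.round(np.median(W[bar],0),4)); 
    M=near((.56,.06),.2)
    top=M&(W[...,2]>.089)&(W[...,2]<.1)&(p.min(-1)>150); rectm(W[top],"housing")
    rim=M&(W[...,2]>.129)&(W[...,2]<.142)&(r-b<50); print("rim",circ(W[rim]),rim.sum(),np.round(np.median(W[rim][:,2]),4)); rectm(W[rim],"rimrect")
    k=M&(r>120)&(g<70)&(b<70)&(W[...,2]>.06); K=W[k]; print("knob",len(K),K.min(0).round(4),K.max(0).round(4),np.median(K,0).round(4))
    con=M&(abs(r-g)<25)&(W[...,2]>.03)&(W[...,2]<.088)&(r>80); Q=W[con]; 
    rectm(Q,"console"); A=np.c_[Q[:,:2],np.ones(len(Q))]
    for _ in range(5):
        s=np.linalg.lstsq(A,Q[:,2],rcond=None)[0]; e=abs(A@s-Q[:,2])<.004; A,Q=A[e],Q[e]
    print("face grad",s.round(4),len(Q),"slope",np.degrees(np.arctan(np.hypot(*s[:2]))).round(1),"mill x yaw",np.degrees(np.arctan2(s[1],s[0])).round(2))
    if n=="top": cr=z["p"][140:340,110:420,::-1]; cv2.imwrite("pics/crop.png",cv2.resize(cr,None,fx=2.5,fy=2.5,interpolation=2))
E
python3 b.py
```

```text
top disc [0.4866 0.3362 0.0573] blue z 0.022
bar top [482.8 328. ] [ 3.5 64.4] 72.0 57
[0.4814 0.3283 0.0511]
housing [568.7 -15.6] [170.1 165.6] 4.4 3513
rim [ 0.5687 -0.023   0.0493] 422 0.1346
rimrect [569.4 -23. ] [102.2 103.8] 88.9 422
knob 611 [0.5252 0.0859 0.0602] [0.6288 0.1612 0.124 ] [0.5515 0.1123 0.0808]
console [513.4  30.6] [274.7 268.3] 4.6 2684
face grad [ 0.0754 -0.2     0.0378] 400 slope 12.1 mill x yaw -69.34
scene disc [0.4913 0.3375 0.0553] blue z 0.0202
bar top [491.2 339.1] [15.5 72.8] 72.5 154
[0.4959 0.3381 0.0539]
housing [573.1 -15.2] [172.2 162.8] 4.1 2284
rim [ 0.574  -0.0219  0.0493] 289 0.1328
rimrect [573.4 -22.4] [102.2 105.5] 82.7 289
knob 557 [0.5259 0.0848 0.0601] [0.6323 0.1636 0.1201] [0.5703 0.1205 0.0844]
console [515.7  29.7] [283.5 265.8] 4.7 2635
face grad [-0.0899 -0.1273  0.1229] 362 slope 8.9 mill x yaw -125.24
```

View pics/crop.png

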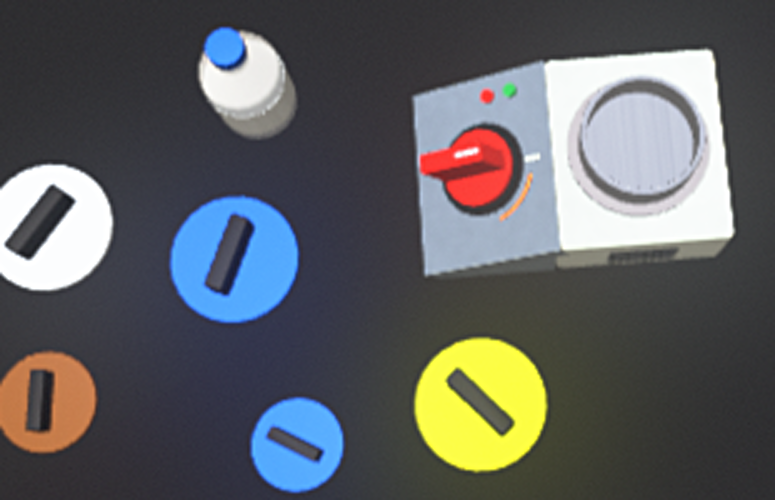

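The crop confirms the larger blue lid (crop px about (235,258)), with its bar mostly along world x. The bottle is well clear. Both cameras agree on the rim-minus-lid offset (82 mm, -359 mm). Now I refine the mill's yaw and plan the first move.

```bash
cat > c.py <<'E'
from h import *
for n,c in (("top",(.5687,-.023)),("scene",(.574,-.0219))):
    z=np.load(n+".npz"); W=z["W"]; p=z["p"].astype(int)
    yaw=np.radians(-85.5)
    for _ in range(4):
        ex=np.array([np.cos(yaw),np.sin(yaw)]); ey=np.array([-ex[1],ex[0]])
        D=W[...,:2]-c; X=D@ex+.05; Y=D@ey
        m=(X>-.14)&(X<-.03)&(abs(Y)<.08)&(np.hypot((X+.085)/.866,Y)>.04)&(abs(W[...,2]-(.0595+(X+.085)*.577))<.012)
        P=W[m]; A=np.c_[P[:,:2],np.ones(len(P))]; s=np.linalg.lstsq(A,P[:,2],rcond=None)[0]
        for _ in range(3):
            e=abs(A@s-P[:,2])<.003; s=np.linalg.lstsq(A[e],P[e,2],rcond=None)[0]
        yaw=np.arctan2(s[1],s[0])
    top=(abs(W[...,2]-.095)<.004)&(abs(X-.05)<.09)&(abs(Y)<.1)&(p.min(-1)>140)
    x,y=X[top],Y[top]
    print(n,"yaw",np.degrees(yaw).round(2),"slope",np.degrees(np.arctan(np.hypot(*s[:2]))).round(2),m.sum(),"face z at x=-85:",(s@[*(np.array(c)-.135*ex),1]).round(4),
      "housing X",np.percentile(x,[1,99]).round(4),"Y",np.percentile(y,[1,99]).round(4))
    ez=np.array([-.5*ex[0],-.5*ex[1],.866])
    print(" knob_grip",np.r_[np.array(c)-.154*ex,.0924].round(4))
    # bar flanks/top
    k=(p[...,0]>90)&(p[...,1]<70)&(abs(X+.1)<.06)&(abs(Y)<.05)
    F=np.c_[X[k]+.085,Y[k],W[k][:,2]-.0595]; u=F[:,0]*.866+F[:,2]*.5; w=-F[:,0]*.5+F[:,2]*.866
    t=(w>.048)&(w<.06); print(" bar top u,y,w",len(u[t]),np.percentile(u[t],[2,50,98]).round(4),np.percentile(Y[k][t],[2,50,98]).round(4),np.median(w[t]).round(4))
    if t.sum()>10: print(cv2.minAreaRect(np.c_[u[t],Y[k][t]].astype(np.float32)*1000))
E
python3 c.py
cat >> h.py <<'E'
def delta(pos,rot=None):
    s=read_state(); R0=R.from_euler("xyz",s["eef_rot"]); R1=R0 if rot is None else rot
    print("t",round(s["t"],2),"tcp",s["ee_pos"].round(4),s["eef_rot"].round(4),"F",s["wrist_force"].round(1),"M",s["moment"].round(2),"w",round(s["gripper_width"],4))
    print("tool delta",R0.inv().apply(np.array(pos)-s["ee_pos"]).round(4),"turn",(R0.inv()*R1).as_rotvec().round(4))
    print("tool delta after turn",R1.inv().apply(np.array(pos)-s["ee_pos"]).round(4))
E
python3 -c "
from h import *
delta([.489,.337,.205],R.from_euler('xyz',[np.pi,0,np.radians(162.5)]))"
```

```text
top yaw -85.7 slope 30.02 2510 face z at x=-85: 0.0594 housing X [-0.0316  0.1232] Y [-0.083   0.0829]
 knob_grip [0.5572 0.1306 0.0924]
 bar top u,y,w 170 [-0.0256 -0.0007  0.032 ] [-0.0088 -0.0029  0.0081] 0.0544
((1.4040699005126953, -0.39927005767822266), (62.85307312011719, 18.014883041381836), 1.088344931602478)
scene yaw -85.45 slope 30.23 1737 face z at x=-85: 0.0576 housing X [-0.0289  0.1226] Y [-0.0808  0.0833]
 knob_grip [0.5618 0.1316 0.0924]
 bar top u,y,w 121 [-0.0284 -0.0046  0.0307] [-0.0073  0.0039  0.0106] 0.0523
((0.19263458251953125, 1.1909208297729492), (61.37845993041992, 19.264665603637695), 1.1983646154403687)
t 0.9 tcp [0.1543 0.6314 0.2055] [ 3.1415 -0.      2.9018] F [-0.4  0.5  0.2] M [-0.03 -0.    0.04] w 0.0939
tool delta [-0.395  -0.2065  0.0005] turn [ 0.0001 -0.      0.0656]
tool delta after turn [-0.4077 -0.1802  0.0005]
```

>>> jog_arm:
  motion: "0 0 0 0 0 0.0656; -0.045 -0.02 0 0 0 0; -0.045 -0.02 0 0 0 0; -0.045 -0.02 0 0 0 0; -0.045 -0.02 0 0 0 0; -0.045 -0.02 0 0 0 0; -0.045 -0.02 0 0 0 0; -0.045 -0.02 0 0 0 0"
  fingers: 100

```text
t: 1.7
ee_pos: [0.4141, 0.4018, 0.2058]
eef_rot: [3.141, 0.0, 2.836]
wrist_force: [1.1, 0.5, -0.2]
gripper_width: 0.094
```

>>> jog_arm:
  motion: "-0.04 -0.02 0 0 0 0; -0.03 -0.015 0 0 0 0; -0.02 -0.005 0 0 0 0; 0 0 0.02 0 0 0; 0 0 0.03 0 0 0; 0 0 0.03 0 0 0; 0 0 0.02 0 0 0; 0 0 0 0 0 0"

```text
t: 2.5
ee_pos: [0.4846, 0.3367, 0.1029]
eef_rot: [-3.137, -0.003, 2.836]
wrist_force: [-0.1, -0.0, 0.9]
gripper_width: 0.0944
```

```bash
python3 -c "
from h import *
delta([.489,.337,.027],R.from_euler('xyz',[np.pi,0,np.radians(162.5)]))
a,_=imaging.grab_frame('scene');b,_=imaging.grab_frame('top')
cv2.imwrite('pics/pre.png',np.hstack([cv2.resize(a[150:400,330:580],(400,400)),cv2.resize(b[150:350,100:300],(400,400))])[:,:,::-1])"
```

```text
t 2.5 tcp [0.4846 0.3367 0.1029] [-3.1371 -0.0034  2.8362] F [-0.1 -0.   0.9] M [-0.01  0.02  0.02] w 0.0944
tool delta [-0.0043  0.002   0.0758] turn [-0.0045 -0.0034  0.    ]
tool delta after turn [-0.0041  0.0016  0.0759]
```

View pics/pre.png

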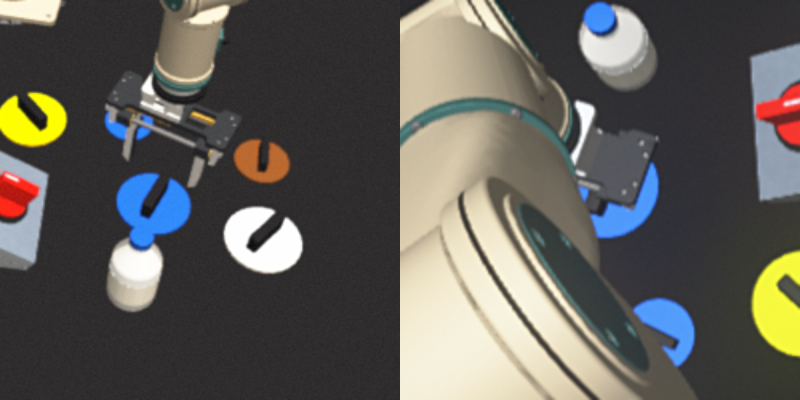

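The picture shows the jaws straddling the lid's bar (scene crop about (155,195)), with the bottle clear in front. I go on down.

>>> jog_arm:
  motion: "-0.003 0 0.01 0 0 0; 0 0 0.02 0 0 0; 0 0 0.02 0 0 0; 0 0 0.015 0 0 0; 0 0 0.008 0 0 0; 0 0 0.003 0 0 0; 0 0 0 0 0 0; 0 0 0 0 0 0"

```text
t: 3.4
ee_pos: [0.4899, 0.3374, 0.0301]
eef_rot: [3.141, 0.001, 2.836]
wrist_force: [0.3, -0.2, -0.2]
gripper_width: 0.0941
```

>>> jog_arm:
  motion: "0 0 0 0 0 0; 0 0 0 0 0 0; 0 0 0 0 0 0; 0 0 0 0 0 0; 0 0 0 0 0 0; 0 0 0 0 0 0; 0 0 0 0 0 0; 0 0 0 0 0 0"
  fingers: 0
  newtons: 25

```text
t: 4.2
ee_pos: [0.4893, 0.3371, 0.0294]
eef_rot: [3.142, -0.0, 2.836]
wrist_force: [0.9, 0.4, 0.3]
gripper_width: 0.0334
```

>>> jog_arm:
  motion: "0 0 0 0 0 0; 0 0 0 0 0 0; 0 0 0 0 0 0; 0 0 0 0 0 0; 0 0 0 0 0 0; 0 0 -0.005 0 0 0; 0 0 -0.01 0 0 0; 0 0 -0.015 0 0 0"

```text
t: 5.0
ee_pos: [0.4887, 0.3366, 0.0597]
eef_rot: [-3.14, -0.001, 2.836]
wrist_force: [-0.2, 1.0, -3.0]
gripper_width: 0.0181
```

>>> jog_arm:
  motion: "0 0 -0.025 0 0 0; 0 0 -0.03 0 0 0; 0 0 -0.03 0 0 0; 0 0 -0.03 0 0 0; 0 0 -0.03 0 0 0; 0 0 -0.02 0 0 0; 0 0 -0.01 0 0 0; 0 0 0 0 0 0"

```text
t: 5.8
ee_pos: [0.49, 0.3375, 0.2364]
eef_rot: [3.139, 0.002, 2.836]
wrist_force: [0.4, -0.4, -2.9]
gripper_width: 0.0178
```

```bash
python3 -c "
from h import *
s=read_state(); p=s['ee_pos']; print(p)
delta(np.array([.489+.0824,.337-.3593,p[2]]),R.from_euler('xyz',[np.pi,0,np.radians(162.5)]))"
```

```text
[0.48995122 0.33748366 0.23644194]
t 5.8 tcp [0.49   0.3375 0.2364] [3.1388e+00 1.9000e-03 2.8361e+00] F [ 0.4 -0.4 -2.9] M [ 0.   -0.04 -0.  ] w 0.0178
tool delta [-0.1859 -0.3186 -0.0005] turn [ 0.0028  0.0019 -0.    ]
tool delta after turn [-0.1859 -0.3186 -0.    ]
```

>>> jog_arm:
  motion: "-0.01 -0.018 0 0 0 0; -0.022 -0.038 0 0 0 0; -0.022 -0.038 0 0 0 0; -0.022 -0.038 0 0 0 0; -0.022 -0.038 0 0 0 0; -0.022 -0.038 0 0 0 0; -0.022 -0.038 0 0 0 0; -0.022 -0.038 0 0 0 0"

```text
t: 6.6
ee_pos: [0.5594, 0.0151, 0.2332]
eef_rot: [-3.141, -0.002, 2.836]
wrist_force: [0.3, -0.6, -2.9]
gripper_width: 0.0176
```

>>> jog_arm:
  motion: "-0.015 -0.026 0 0 0 0; -0.007 -0.009 0 0 0 0; 0 0 0.01 0 0 0; 0 0 0.02 0 0 0; 0 0 0.01 0 0 0; 0 0 0 0 0 0; 0 0 0 0 0 0; 0 0 0 0 0 0"

```text
t: 7.4
ee_pos: [0.5713, -0.0224, 0.1951]
eef_rot: [3.141, 0.001, 2.837]
wrist_force: [0.5, 0.8, -3.2]
gripper_width: 0.0178
```

```bash
cat > d.py <<'E'
from h import *
from b2 import circ
s=read_state(); print(s["ee_pos"].round(4),s["eef_rot"].round(4))
z0=s["ee_pos"][2]-.0294+.022
ims=[]
for n in ("top","scene"):
    p,d=imaging.grab_frame(n); W=cloud(n,d); q=p.astype(int)
    m=(q[...,2]>120)&(q[...,0]<100)&(q[...,2]-q[...,0]>60)&(np.hypot(W[...,0]-.57,W[...,1]+.022)<.09)&(W[...,2]>.12)
    print(n,m.sum(),"blue z",np.round(np.nanpercentile(W[m][:,2],[10,50,90]),4),"exp",z0.round(4))
    cs,_=cv2.findContours(m.astype(np.uint8),0,1); c=np.vstack(cs)[:,0]
    h=cv2.convexHull(c)[:,0]; P=np.array([at_z(n,a,z0) for a in h])
    f=lambda x:np.hypot(P[:,0]-x[0],P[:,1]-x[1])-.058
    from scipy.optimize import least_squares
    print(n,"lid R fixed",least_squares(f,[.57,-.022],loss="soft_l1",f_scale=.001).x.round(4),"free",circ(P))
    ims.append(cv2.resize(p[140:300,260:460] if n=="top" else p[180:340,220:420],(400,320),interpolation=2))
cv2.imwrite("pics/over%d.png"%int(s["t"]*10),np.hstack(ims)[:,:,::-1])
E
(echo "from h import *"; echo "from scipy.optimize import least_squares"; sed -n '/^def circ/,/return/p' b.py) > b2.py
python3 d.py; ls pics
```

```text
[ 0.5713 -0.0224  0.1951] [3.1410e+00 1.1000e-03 2.8371e+00]
top 1118 blue z [0.186  0.1883 0.1908] exp 0.1877
top lid R fixed [ 0.5685 -0.0231] free [ 0.5673 -0.021   0.0561]
scene 1033 blue z [0.1835 0.1863 0.1889] exp 0.1877
scene lid R fixed [ 0.5742 -0.021 ] free [ 0.5744 -0.0211  0.0575]
crop.png
over74.png
pre.png
scene1.png
top1.png
```

Relative to the rim in the same camera, the lid is within 1 mm in both cameras. I lower it.

>>> jog_arm:
  motion: "0 0 0.005 0 0 0; 0 0 0.008 0 0 0; 0 0 0.008 0 0 0; 0 0 0.006 0 0 0; 0 0 0.005 0 0 0; 0 0 0.004 0 0 0; 0 0 0.003 0 0 0; 0 0 0 0 0 0"

```text
t: 8.3
ee_pos: [0.571, -0.0231, 0.1552]
eef_rot: [3.142, 0.0, 2.836]
wrist_force: [0.1, 0.9, -2.3]
gripper_width: 0.0174
```

>>> jog_arm:
  motion: "0 0 0.001 0 0 0; 0 0 0.001 0 0 0; 0 0 0.001 0 0 0; 0 0 0.001 0 0 0; 0 0 0.001 0 0 0; 0 0 0 0 0 0; 0 0 0 0 0 0; 0 0 0 0 0 0"

```text
t: 9.1
ee_pos: [0.571, -0.0231, 0.1505]
eef_rot: [3.141, 0.0, 2.836]
wrist_force: [0.5, -0.6, -3.0]
gripper_width: 0.0178
```

>>> jog_arm:
  motion: "0 0 0.0005 0 0 0; 0 0 0.0005 0 0 0; 0 0 0.0005 0 0 0; 0 0 0 0 0 0; 0 0 0 0 0 0; 0 0 0 0 0 0; 0 0 0 0 0 0; 0 0 0 0 0 0"

```text
t: 9.9
ee_pos: [0.5711, -0.0231, 0.1504]
eef_rot: [3.141, 0.001, 2.836]
wrist_force: [-2.5, 0.2, 8.6]
gripper_width: 0.0179
```

Contact is at the expected seated height. I ease off slightly, open, and rise.

>>> jog_arm:
  motion: "0 0 -0.0006 0 0 0; 0 0 0 0 0 0; 0 0 0 0 0 0; 0 0 0 0 0 0; 0 0 0 0 0 0; 0 0 0 0 0 0; 0 0 0 0 0 0; 0 0 0 0 0 0"

```text
t: 10.7
ee_pos: [0.5711, -0.0231, 0.1504]
eef_rot: [3.141, 0.001, 2.836]
wrist_force: [-0.3, -0.4, 7.7]
gripper_width: 0.0178
```

>>> jog_arm:
  motion: "0 0 0 0 0 0; 0 0 0 0 0 0; 0 0 0 0 0 0; 0 0 0 0 0 0; 0 0 0 0 0 0; 0 0 0 0 0 0; 0 0 0 0 0 0; 0 0 0 0 0 0"
  fingers: 100

```text
t: 11.5
ee_pos: [0.5708, -0.0231, 0.1495]
eef_rot: [3.142, -0.0, 2.836]
wrist_force: [-0.2, -0.1, 0.7]
gripper_width: 0.0783
```

>>> jog_arm:
  motion: "0 0 0 0 0 0; 0 0 0 0 0 0; 0 0 -0.01 0 0 0; 0 0 -0.02 0 0 0; 0 0 -0.03 0 0 0; 0 0 -0.03 0 0 0; 0 0 -0.03 0 0 0; 0 0 -0.01 0 0 0"

```text
t: 12.3
ee_pos: [0.5726, -0.0232, 0.2834]
eef_rot: [3.14, 0.006, 2.836]
wrist_force: [0.7, -0.4, -0.2]
gripper_width: 0.0939
```

```bash
cat > e.py <<'E'
from h import *
from b2 import circ
s=read_state()
for n in ("top","scene"):
    p,d=imaging.grab_frame(n); W=cloud(n,d); q=p.astype(int)
    m=(q[...,2]>120)&(q[...,0]<100)&(q[...,2]-q[...,0]>60)&(np.hypot(W[...,0]-.57,W[...,1]+.022)<.09)&(W[...,2]>.11)
    c=np.vstack(cv2.findContours(m.astype(np.uint8),0,1)[0])[:,0]; P=np.array([at_z(n,a[0],.143) for a in cv2.convexHull(c)])
    Q=W[m]; A=np.c_[Q[:,:2],np.ones(len(Q))]; g=np.linalg.lstsq(A,Q[:,2],rcond=None)[0]
    print(n,m.sum(),"z",np.nanpercentile(Q[:,2],[10,50,90]).round(4),"tilt",g[:2].round(3),"circ",circ(P))
    if n=="scene": cv2.imwrite("pics/seat%d.png"%int(s["t"]*10),cv2.resize(p[200:340,210:390,::-1],(720,560),interpolation=2))
# knob approach
psi=np.radians(-85.6); C=np.array([.5713,-.0225]); ex=np.array([np.cos(psi),np.sin(psi),0]); ey=np.array([-ex[1],ex[0],0]); ez=np.array([0,0,1.])
nrm=-.5*ex+.866025*ez; u=.866025*ex+.5*ez   # face normal, up-slope
G=np.r_[C,0]-.154*ex+.0924*ez
for sg in (1,-1):
    tz=-nrm; ty=sg*ey; tx=np.cross(ty,tz); RR=R.from_matrix(np.c_[tx,ty,tz])
    print("sg",sg,"rpy",RR.as_euler("xyz").round(4),"G",G.round(4))
    print("TCP pre",(G+nrm*.10).round(4),"grip",(G-nrm*.019).round(4)); delta(G+nrm*.10,RR)
E
python3 e.py
```

```text
top 2008 z [0.1412 0.1436 0.146 ] tilt [-0.003 -0.006] circ [ 0.5674 -0.0228  0.0568]
scene 1129 z [0.1387 0.1415 0.1444] tilt [-0.    -0.012] circ [ 0.5737 -0.0211  0.0574]
sg 1 rpy [3.1416 0.5236 1.6476] G [0.5595 0.131  0.0924]
TCP pre [0.5556 0.1809 0.179 ] grip [0.5602 0.1216 0.0759]
t 12.4 tcp [ 0.5717 -0.0232  0.2813] [3.1404 0.0033 2.8361] F [ 0.3 -0.3 -0.4] M [0.01 0.08 0.05] w 0.0939
tool delta [0.077  0.1897 0.1022] turn [ 0.3137 -0.4577  1.159 ]
tool delta after turn [ 0.2284 -0.0004 -0.0138]
sg -1 rpy [ 3.1416 -0.5236 -1.494 ] G [0.5595 0.131  0.0924]
TCP pre [0.5556 0.1809 0.179 ] grip [0.5602 0.1216 0.0759]
t 12.4 tcp [ 0.5717 -0.0232  0.2813] [3.1404 0.0033 2.8361] F [ 0.3 -0.3 -0.4] M [0.01 0.08 0.05] w 0.0939
tool delta [0.077  0.1897 0.1022] turn [ 0.5072  0.3476 -1.9027]
tool delta after turn [-0.2284  0.0004 -0.0138]
```

```bash
python3 -c "
from h import *
print(read_state()['joint_positions'].round(3))"
```

```text
[-0.08   0.438  0.107  1.645 -0.052  1.058  1.308]
```

View pics/seat123.png

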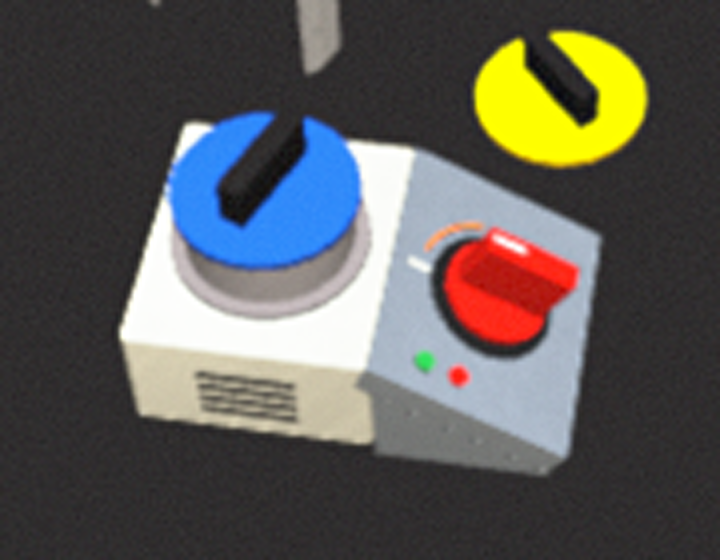

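The lid sits flat and home on the chamber (crop (265,190)). The knob bar is still along the slope (crop (520,265)). Now I turn the tool square to the face.

>>> jog_arm:
  motion: "0 0 0 0.0314 -0.0458 0.1159; 0 0 0 0.0314 -0.0458 0.1159; 0 0 0 0.0314 -0.0458 0.1159; 0 0 0 0.0314 -0.0458 0.1159; 0 0 0 0.0314 -0.0458 0.1159; 0 0 0 0.0314 -0.0458 0.1159; 0 0 0 0.0314 -0.0458 0.1159; 0 0 0 0.0314 -0.0458 0.1159"

```text
t: 13.2
ee_pos: [0.5695, -0.0231, 0.2781]
eef_rot: [-3.08, 0.426, 1.903]
wrist_force: [-1.1, 0.0, 0.3]
gripper_width: 0.0941
```

>>> jog_arm:
  motion: "0 0 0 0.0314 -0.0458 0.1159; 0 0 0 0.0314 -0.0458 0.1159; 0.025 0 0 0 0 0; 0.03 0 0 0 0 0; 0.035 0 0 0 0 0; 0.035 0 0 0 0 0; 0.035 0 0 0 0 0; 0.03 0 0 0 0 0"

```text
t: 14.0
ee_pos: [0.5563, 0.1423, 0.1817]
eef_rot: [-3.133, 0.525, 1.653]
wrist_force: [0.6, -0.2, 0.2]
gripper_width: 0.094
```

```bash
cat > k.py <<'E'
from h import *
import sys
psi=np.radians(-85.6); C=np.array([.5713,-.0225]); ex=np.array([np.cos(psi),np.sin(psi),0]); ey=np.array([-ex[1],ex[0],0]); ez=np.array([0,0,1.])
nrm=-.5*ex+.866025*ez; tx=np.cross(ey,-nrm); R0=R.from_matrix(np.c_[tx,ey,-nrm])
F=np.r_[C,0]-.135*ex+.0595*ez   # knob axis at face
h=float(sys.argv[1]); th=float(sys.argv[2])
if __name__=="__main__":
    delta(F+nrm*h,R0*R.from_rotvec([0,0,th]))
    s=read_state(); print("J",s["joint_positions"].round(3),"in-face dev (tool0)",R0.inv().apply(s["ee_pos"]-F).round(4),
      "twist",(R0.inv()*R.from_euler("xyz",s["eef_rot"])).as_rotvec().round(3),"moment about knob axis(nrm)",round(float(s["moment"]@nrm),3))
E
python3 k.py .09 0
```

```text
t 14.0 tcp [0.5563 0.1423 0.1817] [-3.1335  0.5249  1.6527] F [ 0.6 -0.2  0.2] M [0.43 0.1  0.03] w 0.094
tool delta [0.0348 0.0027 0.031 ] turn [-0.0055  0.0013  0.0044]
tool delta after turn [0.0347 0.0023 0.0311]
J [-0.914  0.759  0.563  1.641  0.126  1.035 -0.441] in-face dev (tool0) [-0.0347 -0.0023 -0.1211] twist [ 0.006 -0.001 -0.004] moment about knob axis(nrm) 0.061
```

>>> jog_arm:
  motion: "0.02 0 0 0 0 0; 0.012 0.001 0 0 0 0; 0.005 0.001 0 0 0 0; 0 0 0.01 0 0 0; 0 0 0.015 0 0 0; 0 0 0.006 0 0 0; 0 0 0 0 0 0; 0 0 0 0 0 0"

```text
t: 14.8
ee_pos: [0.5588, 0.157, 0.1397]
eef_rot: [-3.138, 0.524, 1.648]
wrist_force: [-0.5, 0.0, 0.6]
gripper_width: 0.0939
```

```bash
python3 k.py .023 0; python3 -c "
from h import *
a,_=imaging.grab_frame('scene');b,_=imaging.grab_frame('top')
cv2.imwrite('pics/kn.png',np.hstack([cv2.resize(a[200:350,250:400],(400,400),interpolation=2),cv2.resize(b[140:290,230:380],(400,400),interpolation=2)])[:,:,::-1])"
```

```text
t 14.8 tcp [0.5588 0.157  0.1397] [-3.1382  0.5237  1.6482] F [-0.5  0.   0.6] M [ 0.37  0.07 -0.02] w 0.0939
tool delta [ 0.0012 -0.0011  0.0689] turn [-0.003   0.0001  0.0006]
tool delta after turn [ 0.0012 -0.0013  0.0689]
J [-0.917  0.823  0.546  1.644  0.104  0.978 -0.472] in-face dev (tool0) [-0.0012  0.0013 -0.0919] twist [ 0.003 -0.    -0.001] moment about knob axis(nrm) 0.005
```

View pics/kn.png

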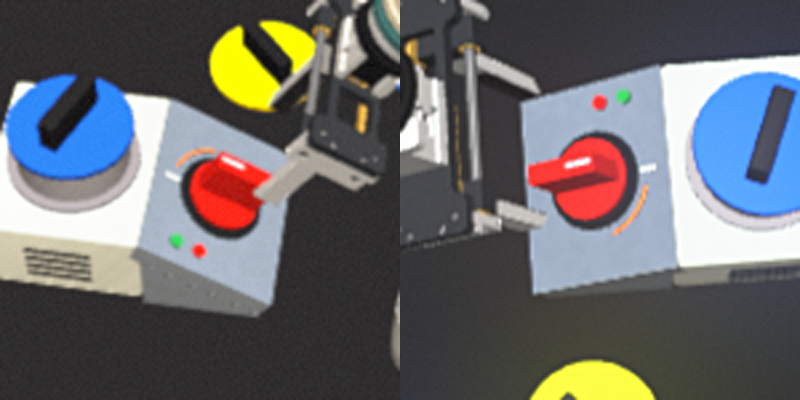

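Both crops show the jaws either side of the red bar and aligned with it. I advance along the knob's axis.

>>> jog_arm:
  motion: "0.001 -0.001 0.01 0 0 0; 0 0 0.015 0 0 0; 0 0 0.015 0 0 0; 0 0 0.012 0 0 0; 0 0 0.01 0 0 0; 0 0 0.006 0 0 0; 0 0 0 0 0 0; 0 0 0 0 0 0"

```text
t: 15.7
ee_pos: [0.56, 0.1247, 0.0799]
eef_rot: [-3.138, 0.524, 1.65]
wrist_force: [0.3, -0.5, 0.9]
gripper_width: 0.0941
```

```bash
python3 k.py .023 0
```

```text
t 15.7 tcp [0.56   0.1247 0.0799] [-3.1379  0.5235  1.6497] F [ 0.3 -0.5  0.9] M [0.44 0.09 0.  ] w 0.0941
tool delta [-0.0007 -0.      0.001 ] turn [-0.0026 -0.0001  0.0018]
tool delta after turn [-0.0007 -0.      0.001 ]
J [-0.871  0.891  0.531  1.719  0.1    0.826 -0.471] in-face dev (tool0) [ 0.0007  0.     -0.024 ] twist [ 0.003  0.    -0.002] moment about knob axis(nrm) 0.028
```

>>> jog_arm:
  motion: "0 0 0 0 0 0; 0 0 0 0 0 0; 0 0 0 0 0 0; 0 0 0 0 0 0; 0 0 0 0 0 0; 0 0 0 0 0 0; 0 0 0 0 0 0; 0 0 0 0 0 0"
  fingers: 0
  newtons: 30

```text
t: 16.5
ee_pos: [0.5597, 0.1244, 0.0798]
eef_rot: [-3.137, 0.524, 1.65]
wrist_force: [0.3, 0.2, 0.1]
gripper_width: 0.0334
```

>>> jog_arm:
  motion: "0 0 0 0 0 0; 0 0 0 0 0 0; 0 0 0 0 0 0; 0 0 0 0 0 0; 0 0 0 0 0 0; 0 0 0 0 0 0; 0 0 0 0 0 0; 0 0 0 0 0 0"

```text
t: 17.3
ee_pos: [0.5604, 0.1245, 0.0798]
eef_rot: [-3.139, 0.524, 1.65]
wrist_force: [4.1, -0.5, -2.7]
gripper_width: 0.018
```

```bash
python3 k.py .023 0
```

```text
t 17.3 tcp [0.5604 0.1245 0.0798] [-3.1387  0.5236  1.6496] F [ 4.1 -0.5 -2.7] M [ 0.51 -0.88  0.56] w 0.018
tool delta [-0.0006 -0.0004  0.0008] turn [-0.0019 -0.      0.0017]
tool delta after turn [-0.0006 -0.0004  0.0008]
J [-0.871  0.891  0.531  1.719  0.101  0.825 -0.471] in-face dev (tool0) [ 0.0006  0.0004 -0.0238] twist [ 0.002  0.    -0.002] moment about knob axis(nrm) 0.024
```

>>> jog_arm:
  motion: "0 0 0 0 0 0.03; 0 0 0 0 0 0.05; 0 0 0 0 0 0.06; 0 0 0 0 0 0.06; 0 0 0 0 0 0.05; 0 0 0 0 0 0.03; 0 0 0 0 0 0; 0 0 0 0 0 0"

```text
t: 18.1
ee_pos: [0.5605, 0.1245, 0.0798]
eef_rot: [2.985, 0.502, 1.328]
wrist_force: [4.9, -1.7, -3.0]
gripper_width: 0.0177
```

```bash
python3 k.py .023 0.6
```

```text
t 18.1 tcp [0.5605 0.1245 0.0798] [2.9852 0.5021 1.3278] F [ 4.9 -1.7 -3. ] M [ 0.53 -0.91  0.76] w 0.0177
tool delta [-0.0007 -0.0004  0.0008] turn [-0.0013  0.0009  0.3208]
tool delta after turn [-0.0008 -0.0001  0.0008]
J [-0.913  0.914  0.611  1.72   0.015  0.818 -0.672] in-face dev (tool0) [ 0.0005  0.0005 -0.0238] twist [ 0.002 -0.     0.279] moment about knob axis(nrm) 0.178
```

>>> jog_arm:
  motion: "0 0 0 0 0 0.03; 0 0 0 0 0 0.06; 0 0 0 0 0 0.07; 0 0 0 0 0 0.07; 0 0 0 0 0 0.06; 0 0 0 0 0 0.04; 0 0 0 0 0 0.01; 0 0 0 0 0 0"

```text
t: 18.9
ee_pos: [0.5607, 0.1244, 0.0799]
eef_rot: [2.819, 0.42, 0.958]
wrist_force: [4.8, -2.0, -3.9]
gripper_width: 0.0175
```

```bash
python3 k.py .023 0.7|tail -1
```

```text
J [-0.961  0.946  0.706  1.721 -0.093  0.818 -0.911] in-face dev (tool0) [ 0.0004  0.0007 -0.0238] twist [ 0.001 -0.001  0.619] moment about knob axis(nrm) 0.209
```

>>> jog_arm:
  motion: "0 0 0 0 0 0.01; 0 0 0 0 0 0.01; 0 0 0 0 0 0.01; 0 0 0 0 0 0.01; 0 0 0 0 0 0; 0 0 0 0 0 0; 0 0 0 0 0 0; 0 0 0 0 0 0"

```text
t: 19.7
ee_pos: [0.5607, 0.1244, 0.0799]
eef_rot: [2.802, 0.407, 0.917]
wrist_force: [4.8, -1.5, -4.1]
gripper_width: 0.018
```

```bash
python3 k.py .023 0.7|tail -1
```

```text
J [-0.966  0.95   0.717  1.721 -0.106  0.818 -0.939] in-face dev (tool0) [ 0.0005  0.0007 -0.0238] twist [ 0.001 -0.001  0.659] moment about knob axis(nrm) 0.196
```

>>> jog_arm:
  motion: "0 0 0 0 0 0.01; 0 0 0 0 0 0.01; 0 0 0 0 0 0.01; 0 0 0 0 0 0.01; 0 0 0 0 0 0.01; 0 0 0 0 0 0; 0 0 0 0 0 0; 0 0 0 0 0 0"

```text
t: 20.5
ee_pos: [0.5607, 0.1244, 0.0799]
eef_rot: [2.783, 0.39, 0.866]
wrist_force: [6.3, -2.7, -3.2]
gripper_width: 0.0177
```

```bash
python3 k.py .023 0.7|tail -1
```

```text
J [-0.972  0.955  0.731  1.722 -0.122  0.819 -0.974] in-face dev (tool0) [ 0.0004  0.0007 -0.0238] twist [ 0.001 -0.001  0.709] moment about knob axis(nrm) 0.282
```

>>> jog_arm:
  motion: "0 0 0 0 0 0.01; 0 0 0 0 0 0.01; 0 0 0 0 0 0.01; 0 0 0 0 0 0.01; 0 0 0 0 0 0; 0 0 0 0 0 0; 0 0 0 0 0 0; 0 0 0 0 0 0"

```text
t: 21.3
ee_pos: [0.5607, 0.1244, 0.0799]
eef_rot: [2.768, 0.376, 0.826]
wrist_force: [6.6, -2.1, -3.7]
gripper_width: 0.0177
```

```bash
python3 k.py .023 0.7|tail -1
```

```text
J [-0.978  0.96   0.742  1.722 -0.135  0.82  -1.002] in-face dev (tool0) [ 0.0004  0.0007 -0.0238] twist [ 0.001 -0.001  0.749] moment about knob axis(nrm) 0.19
```

```bash
cat > m.py <<'E'
import sys; sys.argv=["k",".023","0"]
from k import *
ms=[];ts=[]
for _ in range(5):
    imaging.grab_frame("top"); s=read_state(); ms.append(s["moment"]@nrm); ts.append((R0.inv()*R.from_euler("xyz",s["eef_rot"])).as_rotvec()[2])
print("t",round(s["t"],2),"twist",np.mean(ts).round(4),"moment",np.round(ms,3),"mean",np.mean(ms).round(3),"F",s["wrist_force"].round(1),"tau7",s["tau"][6].round(3))
E
python3 m.py
```

```text
t 21.55 twist 0.7492 moment [0.154 0.205 0.229 0.24  0.203] mean 0.206 F [ 5.6 -1.8 -4.1] tau7 -0.174
```

>>> jog_arm:
  motion: "0 0 0 0 0 0.01; 0 0 0 0 0 0.01; 0 0 0 0 0 0.01; 0 0 0 0 0 0.01; 0 0 0 0 0 0.01; 0 0 0 0 0 0; 0 0 0 0 0 0; 0 0 0 0 0 0"

```text
t: 22.35
ee_pos: [0.5607, 0.1244, 0.0799]
eef_rot: [2.75, 0.357, 0.777]
wrist_force: [5.4, -1.6, -2.1]
gripper_width: 0.0178
```

```bash
python3 m.py
```

```text
t 22.6 twist 0.7993 moment [0.233 0.203 0.293 0.202 0.212] mean 0.229 F [ 5.3 -1.9 -2.8] tau7 -0.182
```

>>> jog_arm:
  motion: "0 0 0 0 0 0.01; 0 0 0 0 0 0.01; 0 0 0 0 0 0.01; 0 0 0 0 0 0.01; 0 0 0 0 0 0.01; 0 0 0 0 0 0; 0 0 0 0 0 0; 0 0 0 0 0 0"

```text
t: 23.4
ee_pos: [0.5608, 0.1244, 0.0799]
eef_rot: [2.733, 0.337, 0.727]
wrist_force: [5.7, -2.1, -3.5]
gripper_width: 0.0181
```

```bash
python3 m.py
```

```text
t 23.65 twist 0.8493 moment [0.277 0.169 0.177 0.261 0.198] mean 0.216 F [ 5.4 -3.3 -3.2] tau7 -0.189
```

>>> jog_arm:
  motion: "0 0 0 0 0 0.01; 0 0 0 0 0 0.01; 0 0 0 0 0 0.01; 0 0 0 0 0 0.01; 0 0 0 0 0 0.01; 0 0 0 0 0 0; 0 0 0 0 0 0; 0 0 0 0 0 0"

```text
t: 24.45
ee_pos: [0.5607, 0.1243, 0.0799]
eef_rot: [2.717, 0.317, 0.679]
wrist_force: [4.9, -1.0, -4.4]
gripper_width: 0.0178
```

```bash
python3 m.py
```

```text
t 24.7 twist 0.8993 moment [0.265 0.278 0.232 0.292 0.202] mean 0.254 F [ 5.5 -2.7 -3.2] tau7 -0.197
```

>>> jog_arm:
  motion: "0 0 0 0 0 0.01; 0 0 0 0 0 0.01; 0 0 0 0 0 0.01; 0 0 0 0 0 0.01; 0 0 0 0 0 0.01; 0 0 0 0 0 0; 0 0 0 0 0 0; 0 0 0 0 0 0"

```text
t: 25.5
ee_pos: [0.5608, 0.1243, 0.0799]
eef_rot: [2.703, 0.296, 0.631]
wrist_force: [5.1, -3.3, -3.1]
gripper_width: 0.0175
```

```bash
python3 m.py
```

```text
t 25.75 twist 0.9492 moment [0.22  0.269 0.239 0.227 0.261] mean 0.243 F [ 5.  -2.3 -3.9] tau7 -0.204
```

>>> jog_arm:
  motion: "0 0 0 0 0 0.01; 0 0 0 0 0 0.01; 0 0 0 0 0 0.01; 0 0 0 0 0 0.01; 0 0 0 0 0 0.01; 0 0 0 0 0 0; 0 0 0 0 0 0; 0 0 0 0 0 0"

```text
t: 26.55
ee_pos: [0.5608, 0.1243, 0.0799]
eef_rot: [2.69, 0.275, 0.584]
wrist_force: [5.7, -2.1, -3.1]
gripper_width: 0.018
```

```bash
python3 m.py
```

```text
t 26.8 twist 0.9993 moment [0.259 0.261 0.262 0.232 0.194] mean 0.242 F [ 5.5 -2.6 -3.7] tau7 -0.211
```

>>> jog_arm:
  motion: "0 0 0 0 0 0.01; 0 0 0 0 0 0.01; 0 0 0 0 0 0.01; 0 0 0 0 0 0.01; 0 0 0 0 0 0.01; 0 0 0 0 0 0; 0 0 0 0 0 0; 0 0 0 0 0 0"

```text
t: 27.6
ee_pos: [0.5608, 0.1243, 0.0799]
eef_rot: [2.678, 0.253, 0.538]
wrist_force: [5.7, -2.5, -3.1]
gripper_width: 0.018
```

```bash
python3 m.py
```

```text
t 27.85 twist 1.0492 moment [0.255 0.271 0.256 0.274 0.218] mean 0.255 F [ 4.9 -2.1 -2.8] tau7 -0.218
```

>>> jog_arm:
  motion: "0 0 0 0 0 0.01; 0 0 0 0 0 0.01; 0 0 0 0 0 0.01; 0 0 0 0 0 0.01; 0 0 0 0 0 0.01; 0 0 0 0 0 0; 0 0 0 0 0 0; 0 0 0 0 0 0"

```text
t: 28.65
ee_pos: [0.5608, 0.1243, 0.0799]
eef_rot: [2.667, 0.23, 0.492]
wrist_force: [5.2, -2.1, -3.2]
gripper_width: 0.0177
```

```bash
python3 m.py
```

```text
t 28.9 twist 1.0993 moment [0.305 0.24  0.307 0.245 0.269] mean 0.273 F [ 5.5 -2.6 -3.2] tau7 -0.225
```

>>> jog_arm:
  motion: "0 0 0 0 0 0.01; 0 0 0 0 0 0.01; 0 0 0 0 0 0.01; 0 0 0 0 0 0.01; 0 0 0 0 0 0.01; 0 0 0 0 0 0; 0 0 0 0 0 0; 0 0 0 0 0 0"

```text
t: 29.7
ee_pos: [0.5608, 0.1243, 0.08]
eef_rot: [2.657, 0.207, 0.447]
wrist_force: [5.5, -1.5, -4.0]
gripper_width: 0.0177
```

```bash
python3 m.py
```

```text
t 29.95 twist 1.1493 moment [0.283 0.287 0.302 0.277 0.241] mean 0.278 F [ 6.  -3.  -3.3] tau7 -0.233
```

>>> jog_arm:
  motion: "0 0 0 0 0 0.01; 0 0 0 0 0 0.01; 0 0 0 0 0 0.01; 0 0 0 0 0 0.01; 0 0 0 0 0 0.01; 0 0 0 0 0 0; 0 0 0 0 0 0; 0 0 0 0 0 0"

```text
t: 30.75
ee_pos: [0.5608, 0.1242, 0.08]
eef_rot: [2.648, 0.184, 0.402]
wrist_force: [5.3, -2.5, -3.0]
gripper_width: 0.0179
```

```bash
python3 m.py
```

```text
t 31.0 twist 1.1991 moment [0.276 0.249 0.287 0.314 0.335] mean 0.292 F [ 6.3 -2.4 -2.6] tau7 -0.271
```

Joint 7's torque broke its steady slope (-0.233 to -0.271), which means the stop. I press on 0.02 rad and hold.

>>> jog_arm:
  motion: "0 0 0 0 0 0.01; 0 0 0 0 0 0.01; 0 0 0 0 0 0; 0 0 0 0 0 0; 0 0 0 0 0 0; 0 0 0 0 0 0; 0 0 0 0 0 0; 0 0 0 0 0 0"

```text
t: 31.8
ee_pos: [0.5609, 0.1242, 0.08]
eef_rot: [2.645, 0.174, 0.384]
wrist_force: [5.8, -3.7, -3.1]
gripper_width: 0.0176
```

```bash
python3 m.py
```

```text
t 32.05 twist 1.2189 moment [0.375 0.378 0.429 0.358 0.41 ] mean 0.39 F [ 6.  -3.4 -3. ] tau7 -0.336
```

Torque is now about 0.1 N m over the spring's, so about 5 N on the buffer: firm but light. I hold.

>>> jog_arm:
  motion: "0 0 0 0 0 0; 0 0 0 0 0 0; 0 0 0 0 0 0; 0 0 0 0 0 0; 0 0 0 0 0 0; 0 0 0 0 0 0; 0 0 0 0 0 0; 0 0 0 0 0 0"

```text
t: 32.85
ee_pos: [0.5609, 0.1242, 0.08]
eef_rot: [2.645, 0.174, 0.384]
wrist_force: [6.1, -1.9, -4.1]
gripper_width: 0.0179
```

```bash
python3 m.py
```

```text
t 33.1 twist 1.2189 moment [0.317 0.403 0.355 0.354 0.347] mean 0.355 F [ 5.5 -3.1 -3.6] tau7 -0.336
```

>>> jog_arm:
  motion: "0 0 0 0 0 -0.04; 0 0 0 0 0 -0.08; 0 0 0 0 0 -0.1; 0 0 0 0 0 -0.1; 0 0 0 0 0 -0.1; 0 0 0 0 0 -0.1; 0 0 0 0 0 -0.1; 0 0 0 0 0 -0.1"

```text
t: 33.9
ee_pos: [0.5606, 0.1244, 0.0798]
eef_rot: [2.875, 0.456, 1.09]
wrist_force: [6.0, -1.7, -4.3]
gripper_width: 0.0177
```

>>> jog_arm:
  motion: "0 0 0 0 0 -0.1; 0 0 0 0 0 -0.1; 0 0 0 0 0 -0.1; 0 0 0 0 0 -0.08; 0 0 0 0 0 -0.06; 0 0 0 0 0 -0.04; 0 0 0 0 0 -0.015; 0 0 0 0 0 0"

```text
t: 34.7
ee_pos: [0.5604, 0.1245, 0.0798]
eef_rot: [3.141, 0.524, 1.643]
wrist_force: [6.2, -1.2, -3.4]
gripper_width: 0.018
```

```bash
python3 k.py .023 0
```

```text
t 34.7 tcp [0.5604 0.1245 0.0798] [3.1413 0.5235 1.643 ] F [ 6.2 -1.2 -3.4] M [ 0.54 -0.93  0.73] w 0.018
tool delta [-0.0005 -0.0004  0.0008] turn [-0.0019 -0.0001 -0.004 ]
tool delta after turn [-0.0005 -0.0004  0.0008]
J [-0.871  0.891  0.532  1.719  0.1    0.825 -0.475] in-face dev (tool0) [ 0.0005  0.0004 -0.0238] twist [0.002 0.    0.004] moment about knob axis(nrm) 0.151
```

Twist is back near zero. I open and back out along the axis.

>>> jog_arm:
  motion: "0 0 0 0 0 0; 0 0 0 0 0 0; 0 0 0 0 0 0; 0 0 0 0 0 0; 0 0 0 0 0 0; 0 0 0 0 0 0; 0 0 0 0 0 0; 0 0 0 0 0 0"
  fingers: 100

```text
t: 35.5
ee_pos: [0.5597, 0.1244, 0.0798]
eef_rot: [-3.14, 0.524, 1.644]
wrist_force: [-0.7, -0.0, 0.4]
gripper_width: 0.0783
```

>>> jog_arm:
  motion: "0 0 0 0 0 0; 0 0 0 0 0 0; 0 0 -0.01 0 0 0; 0 0 -0.025 0 0 0; 0 0 -0.03 0 0 0; 0 0 -0.03 0 0 0; 0 0 -0.03 0 0 0; 0 0 -0.02 0 0 0"

```text
t: 36.3
ee_pos: [0.5551, 0.1987, 0.2078]
eef_rot: [3.14, 0.522, 1.644]
wrist_force: [-0.2, -0.0, -0.1]
gripper_width: 0.094
```

>>> jog_arm:
  motion: "-0.02 0 -0.02 0 0 0; -0.02 0 -0.02 0 0 0; -0.01 0 -0.01 0 0 0; 0 0 0 0 0 0; 0 0 0 0 0 0; 0 0 0 0 0 0; 0 0 0 0 0 0; 0 0 0 0 0 0"

```text
t: 37.1
ee_pos: [0.5557, 0.1786, 0.2728]
eef_rot: [-3.139, 0.525, 1.645]
wrist_force: [-0.3, 0.4, -0.4]
gripper_width: 0.094
```

```bash
python3 e.py | grep circ; python3 - <<'E'
from h import *
c=(.574,-.0219); psi=np.radians(-85.45)
for n,c in (("top",(.5687,-.023)),("scene",(.574,-.0219))):
    p,d=imaging.grab_frame(n); W=cloud(n,d); q=p.astype(int)
    ex=np.array([np.cos(psi),np.sin(psi)]); D=W[...,:2]-c; X=D@ex+.05; Y=D@np.array([-ex[1],ex[0]])
    k=(q[...,0]>90)&(q[...,1]<70)&(abs(X+.1)<.06)&(abs(Y)<.05)
    F=np.c_[X[k]+.085,Y[k],W[k][:,2]-.0595]; u=F[:,0]*.866+F[:,2]*.5; w=-F[:,0]*.5+F[:,2]*.866; t=(w>.048)&(w<.06)
    print(n,cv2.minAreaRect(np.c_[u[t],Y[k][t]].astype(np.float32)*1000),t.sum())
    cv2.imwrite("pics/end_%s.png"%n,p[:,:,::-1])
s=read_state(); print(s["t"],s["ee_pos"].round(3),s["wrist_force"].round(1))
E
```

```text
top 2010 z [0.1414 0.1436 0.1461] tilt [ 0.    -0.005] circ [ 0.5675 -0.0228  0.0565]
scene 1133 z [0.1386 0.1414 0.1442] tilt [-0.002 -0.011] circ [ 0.574  -0.0209  0.0574]
top ((2.5290603637695312, 0.7539186477661133), (18.2967529296875, 60.752498626708984), 89.01429748535156) 169
scene ((1.9427547454833984, 1.544647216796875), (61.14287567138672, 19.69882583618164), 1.4298442602157593) 120
37.3 [0.556 0.178 0.273] [-0.   0.6  0.1]
```

View pics/end_scene.png

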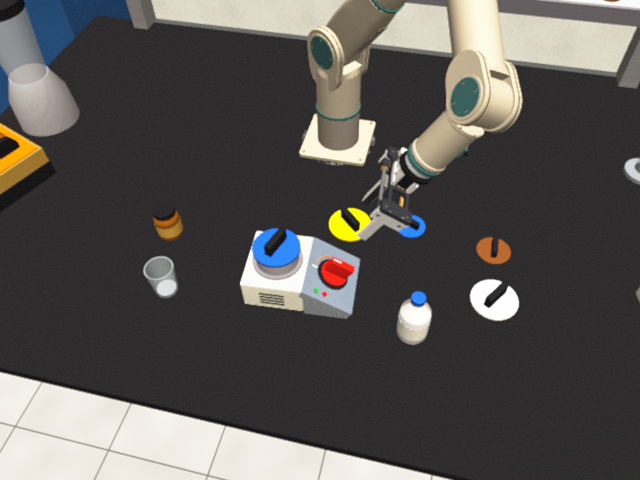

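The final picture shows the lid on the chamber (276,250) and the knob back at off (338,270). Jar (167,222), beaker (160,277) and bottle (413,320) stand where they were, and the gripper is clear. I hand in.

```bash
python3 -c "
from rig import env
print(env.job_done())"
```

```text
the job is handed in; nothing more can be done
None
```

The lid is home on the chamber and let go. The mill was then run against its stop, the knob is back at off, and I handed the job in at about 37 s of 70 s.

- **Lid:** I set the larger blue lid down slowly, felt contact at the expected height, and released it. Last camera checks put it within about 1.3 mm of the chamber's axis, with the disc's top at 141–144 mm (143 mm expected). Tilt read about 0.01 rad.
- **Knob:** The stop showed at about 1.19 rad as a break in joint 7's torque slope. I held it about 0.1 N m above the spring's torque, some 5 N on the buffer, for about 1.8 s, then turned it back and let go. The bar then measured about 0.02 rad from off, the same as before the run.
- **Bystanders:** In the last picture the jar, bottle and beaker stand where they did at the start, by eye. The gripper is clear of everything.
- **Disagreements:** The two cameras differ by about 5 mm in x, so I placed the lid by its offset from the rim within each camera. The wrist moment was too noisy to show the stop (±0.04 N m), so I relied on joint 7's torque there.

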